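# Fetch the fuel filter from the yellow-lidded bin

### The arm

A 7-joint arm with a two-finger parallel gripper is mounted at the origin on the work surface. World frame = base frame: x ahead of the robot, y to its left, z up, the work surface at z = 0. Lengths are in m, angles in rad, forces in N, time in s.
With the tool pointing down it reaches from about 0.425 to 1.025 m from the base axis. Payload 9.4 kg.
Tool frame: the origin (TCP) lies midway between the tips of the shut fingers; the grasp point (between the pads) lies 19 mm behind it; z points along the fingers, y is the line along which they close (so a half turn about z gives the same grasp; the last joint's range is limited). The gripper opens to 85 mm and grips with 20 to 120 N. Pads are 22 mm wide; open, the fingers measure 114 mm over their backs; the gripper's body (76 mm by 85 mm) begins 54 mm behind the grasp point. The pads swing forward as they close: fully open they stand 13 mm farther back than shut.
Start: joints at [-1.241, 0.599, -0.003, 1.599, 0.002, 0.943, -0.08], TCP at [0.287, 0.666, 0.196] pointing down, gripper open.
Joint ranges: [-2.57, 2.57], [-0.35, 1.97], [-1.29, 1.29], [0.11, 2.56], [-1.05, 4.19], [0.11, 1.86], [-2.63, 2.63]. Speed limits (rad/s): [2.22, 2.22, 3.01, 3.01, 3.14, 3.14, 3.14].

### API

Orientations are given as a 3x3 rotation matrix whose columns are the frame's x, y, z axes.
In Python, from cell import robot, move_gripper, solver, snapshot, get_calibration, order gives the robot as it stands. Calls block until the motion is done:
- robot.goto(position, orientation): joint-space move of the TCP to a pose.
- robot.line_to(position, attitude=None, velocity=0.15, force_limit=None): straight line of the TCP; attitude=None keeps the orientation; velocity is the mean speed in m/s. With force_limit (N) it stops when the force on the tool has changed by that much, and returns True; else False.
- robot.goto_joints(angles): joint-space move.
- move_gripper(opening, effort=None): finger opening in m; effort is the grip in N (None keeps the last); returns when the fingers have stopped.
- robot.pause(seconds).
- solver.solve_ik(position, orientation): joint angles nearest the present ones, or None.
- robot.read_state(): the state.
- snapshot(name): name is "scene" or "top" or "wrist"; returns the picture (400x640x3 uint8, red, green, blue); there is no depth.
- get_calibration(name): a dict with "fx", "fy", "cx", "cy" (pixels), "world_from_camera" (4x4, takes a point from camera to world coordinates). Camera axes: x right, y up, looking along -z (the intrinsics and any distortion apply to the point x, -y, -z); pixel columns grow to the right and rows downward; lengths in m; the calibration is good to about 2 mm. A picture is of the moment at which its call begins: read the wrist's pose just before it. get_calibration takes no time and is no camera call; for the wrist camera it gives the pose at the moment of the call.
A pose or a line that the arm cannot do raises robot.Unreachable and nothing moves.
- order.sign_off(): hands the job in; it is judged then, once.
The state is a dict: "t": time; "joint_positions": joint angles; "qd": joint speeds; "tau": joint torques, N m; "tcp_pos": TCP position; "tool_rot": TCP orientation; "force": force on the tool from outside, world axes, zero at the start; "wrist_torque": the same for the moment, N m; "finger_gap": finger opening in m; "gripper_force": force on a finger pad.
Only numpy, scipy, OpenCV 4.12 (cv2) and the standard library are available. Lean on these libraries where they do the work, as an engineer would, in place of code of your own. Each camera call takes 0.05 s, during which the arm holds its last target. There are 200 camera calls.

### The job

The generator is due its new fuel filter: open the yellow lid in the row of parts bins right up, lift the white filter out and stand it upright on the floor of the service tray, setting it down without dropping it. Then shut the yellow lid fully, so that no dust gets in; keep the other bins shut, and do not knock over or shove aside the bottle, can, tub or mug standing around.

Things in the scene. Friction and masses are not known exactly. Their poses are not given: they have to be found in the camera images.
- filter_centre (a point): the fuel filter: white spin-on canister with an orange band, 52 mm diameter over its dark base rim (lowest 10 mm; 49 mm above), 66 mm tall, 0.17 to 0.29 kg, domed top. The point is on its axis, 33 mm above its base; z points up the filter. It starts standing on the floor of the yellow-lidded bin, leaning 30 degrees with the bin, within 6 mm of its front wall and of its middle; it is best taken by its upper half
- bin_yellow_hinge (a point): middle of the yellow lid's hinge line, fixed at the top of its bin's back wall. Axes of the sloping bin: x from front to back wall, rising 30 degrees; y along the hinge; z square out of the mouth, leaning 30 degrees towards the robot. Four bins stand 139 mm apart in random order on a fixed sloping steel rack, which may be turned up to 8 degrees
- bin_yellow_mouth (a point): centre of the mouth of the black bin under the yellow lid, level with its rim; axes as the bin's (x front to back, z out of the mouth). Inside the bin is 105 mm (x) by 128 mm (y) and 71 mm deep below this point, walls and floor 4 mm thick. With the lid open, it stands above the back of the mouth and leans towards the robot, so the way in is along z
- lid_yellow (a joint): angle of the yellow lid about its hinge: 0 shut, 1.55 rad at its open stop. Friction hinge: it stays where it is left; about 2 N at the grip moves it. The lid is a plate 4 mm thick, 117 mm from hinge to front edge, 136 mm wide, with a 5 mm thick, 10 mm deep skirt along the front edge
- lid_yellow_grip (a point): grip of the yellow lid, moving with it: an upright fin 16 mm thick (along y), 36 mm long (x), 34 mm high, square on the lid's top at mid width. The point is 23 mm above the plate, 11 mm below the fin's top, 83 mm in front of the hinge line and 28 mm above it (bin axes, lid shut). Axes turn with the lid: as it opens the front rises in an arc about the hinge; the fin can turn between the fingers
- lid_red (a joint): angle of the red lid, the same mechanism on a bin of the same size in the row: 0 shut, 1.55 rad open.
- lid_green (a joint): angle of the green lid, the same mechanism on a bin of the same size in the row: 0 shut, 1.55 rad open.
- lid_blue (a joint): angle of the blue lid, the same mechanism on a bin of the same size in the row: 0 shut, 1.55 rad open.
- tray: shallow steel service tray, fixed on the bench to the right of the rack (robot's view), 270 mm long (its x), 150 mm wide (its y), 30 mm high, walls and floor 4 mm thick; origin at the centre of its underside. The oil bottle stands in its far half (x = +75 mm); the near half (about x = -60 mm) is empty.
- oil_bottle: bystander: black bottle with red cap and yellow label, 66 mm diameter, 190 mm tall, standing in the far half of the tray; origin under its centre
- spray_can: bystander: blue aerosol can with white cap, 62 mm diameter, 184 mm tall, standing behind the rack; origin under its centre
- grease_tub: bystander: white tub with blue lid, 84 mm diameter, 75 mm tall, standing left of the rack; origin under its centre
- mug: bystander: blue mug, 80 mm diameter, 95 mm tall, standing at the left of the bench; origin under its centre

How it is judged:
By the outcome, as a careful person would: the job done as asked, in the order asked, and still so for the second after the job is handed in, with the robot touching nothing.
It also fails if it takes over 72 s, if anything falls off the work surface, if the arm or the gripper's body presses on something with over 40 N, if the wrist force passes 120 N, or if a joint passes its speed limit or range.

## Working session

There is one attempt and no reset: what is moved stays moved. The work goes in short steps, each a Python script; the robot and the scene stay as the last script left them, time stands still between calls to the robot, and variables do not carry over. Pictures are saved under pics/ and viewed, at most 10 in all, crops included, and the job is handed in when it is done.

```bash
ls; mkdir -p pics
python3 - <<'E'
from cell import *
import cv2,numpy as np
np.set_printoptions(precision=4,suppress=True)
for n in("scene","top"):
    im=snapshot(n); cv2.imwrite(f"pics/{n}0.png",im[:,:,::-1]); c=get_calibration(n); print(n,c)
print(robot.read_state())
E
```

```text
pics
scene {'fx': 420.4705713352362, 'fy': 420.4705713352362, 'cx': 320.9191497642131, 'cy': 196.9253609437428, 'world_from_camera': array([[ 0.2523, -0.5347,  0.8065,  1.6117],
       [ 0.9675,  0.1544, -0.2003, -0.1816],
       [-0.0174,  0.8309,  0.5562,  0.8418],
       [ 0.    ,  0.    ,  0.    ,  1.    ]])}
top {'fx': 377.57306507953507, 'fy': 377.57306507953507, 'cx': 314.2335013210528, 'cy': 202.26781231550967, 'world_from_camera': array([[ 0.0281,  0.9912, -0.129 ,  0.4245],
       [-0.9994,  0.0302,  0.0139,  0.0941],
       [ 0.0176,  0.1286,  0.9915,  1.3112],
       [ 0.    ,  0.    ,  0.    ,  1.    ]])}
{'t': 0.1, 'joint_positions': array([-1.2407,  0.6   , -0.0025,  1.6001,  0.0018,  0.9429, -0.0798]), 'qd': array([ 0.0004, -0.0019, -0.0011, -0.0017, -0.0039,  0.0006, -0.0006]), 'tau': array([  0.0056, -77.7997,   1.5701, -25.862 ,   0.0126,   0.0056,
        -0.    ]), 'tcp_pos': array([0.2867, 0.6654, 0.1953]), 'tool_rot': array([[-0.9184,  0.3956, -0.0004],
       [ 0.3956,  0.9184, -0.0013],
       [-0.0002, -0.0014, -1.    ]]), 'force': array([-0.412 , -0.4545,  0.5923]), 'wrist_torque': array([-0.0358, -0.0052,  0.0292]), 'gripper_force': 0.0, 'finger_gap': 0.0857765461877273}
```

View pics/scene0.png

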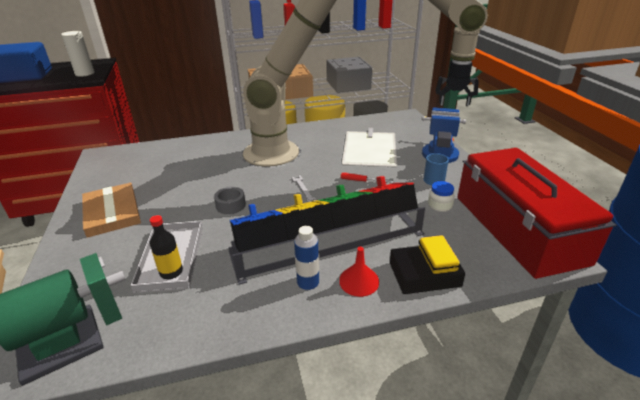

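View pics/top0.png

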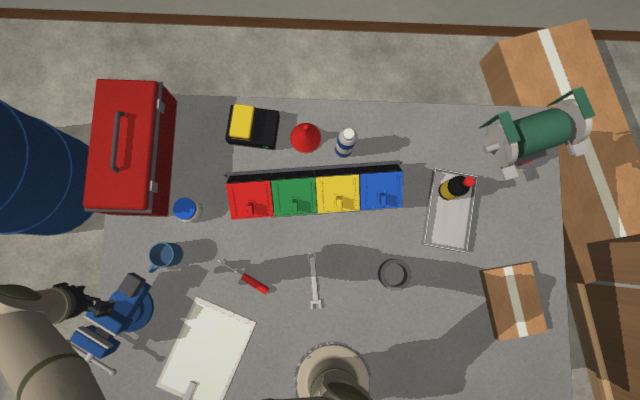

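The row from left is red, green, yellow (top view ≈ 338,193), blue. The tray is at (451,210), with the bottle in its far half near (455,188). The near half is empty.

```bash
cat > h.py <<'E'
from cell import *
import cv2,numpy as np
np.set_printoptions(precision=4,suppress=True)
def ray(c,p):
    T=c["world_from_camera"]
    d=np.array([(p[0]-c["cx"])/c["fx"],-(p[1]-c["cy"])/c["fy"],-1.])
    d=T[:3,:3]@d; return T[:3,3],d/np.linalg.norm(d)
def plane(c,p,z):
    o,d=ray(c,p); return o+d*(z-o[2])/d[2]
def tri(*cps):
    A=np.zeros((3,3));b=np.zeros(3);R=[ray(c,p) for c,p in cps]
    for o,d in R:
        P=np.eye(3)-np.outer(d,d);A+=P;b+=P@o
    x=np.linalg.solve(A,b)
    return x,max(np.linalg.norm((np.eye(3)-np.outer(d,d))@(x-o)) for o,d in R)
def proj(c,X):
    T=c["world_from_camera"];q=T[:3,:3].T@(np.asarray(X)-T[:3,3])
    return np.array([c["cx"]-c["fx"]*q[0]/q[2],c["cy"]+c["fy"]*q[1]/q[2]])
def mask(im,h0,h1,s=130,v=60):
    H=cv2.cvtColor(im,cv2.COLOR_RGB2HSV); return cv2.inRange(H,(h0,s,v),(h1,255,255))
def comps(m,amin=150):
    n,l,st,ce=cv2.connectedComponentsWithStats(m)
    return [(st[i],ce[i],(l==i).astype(np.uint8)) for i in range(1,n) if st[i][4]>=amin]
def shot(n,name):
    c=get_calibration(n);im=snapshot(n);cv2.imwrite(f"pics/{name}.png",im[:,:,::-1]);return c,im
E
python3 - <<'E'
from h import *
st=robot.read_state();T=get_calibration("wrist")["world_from_camera"]
print("cam in tool",st["tool_rot"].T@(T[:3,3]-st["tcp_pos"]),"\n",st["tool_rot"].T@T[:3,:3])
for n in("scene","top"):
    im=cv2.imread(f"pics/{n}0.png")[:,:,::-1].copy()
    for col,(a,b) in dict(red=(0,6),green=(45,80),yellow=(20,33),blue=(105,125)).items():
        for s,ce,m in comps(mask(im,a,b)):
            x,y=ce
            if (n=="top" and 220<x<410 and 160<y<225) or (n=="scene" and 225<x<425 and 175<y<225): 
                r=cv2.minAreaRect(np.argwhere(m)[:,::-1].astype(np.float32)); print(n,col,ce,s,r)
E
```

```text
cam in tool [ 0.078   0.0003 -0.1774] 
 [[-0.0001  0.9536  0.3009]
 [ 1.      0.      0.0003]
 [ 0.0003  0.3009 -0.9536]]
scene red [353.2067 176.7   ] [341 173  26   8 150] ((353.4599914550781, 176.78001403808594), (25.45584487915039, 5.939697742462158), 8.13010311126709)
scene red [385.6993 185.2736] [361 176  53  17 296] ((386.1365661621094, 182.47073364257812), (15.22578239440918, 52.31243133544922), 77.90524291992188)
scene green [343.7913 195.0079] [321 185  50  18 254] ((344.41290283203125, 191.78932189941406), (15.215494155883789, 49.31918716430664), 77.00537872314453)
scene yellow [300.8871 204.6556] [276 194  53  20 363] ((301.058837890625, 201.26470947265625), (16.812114715576172, 52.280242919921875), 77.47119140625)
scene blue [254.4218 215.4888] [231 204  51  22 358] ((254.65164184570312, 211.65728759765625), (17.014371871948242, 50.74330139160156), 77.00537872314453)
top red [249.7297 199.3179] [ 226  180   48   40 1598] ((249.4136962890625, 199.5074920654297), (36.94752883911133, 44.657562255859375), 85.03025817871094)
top green [293.4871 195.8499] [ 270  177   46   39 1552] ((293.3592834472656, 195.9912567138672), (36.084720611572266, 44.17885971069336), 85.42607879638672)
top yellow [337.172  192.9561] [ 315  174   45   39 1593] ((337.1571044921875, 193.14215087890625), (36.85396194458008, 43.54560089111328), 87.1375961303711)
top blue [380.7468 189.7287] [ 360  171   43   39 1552] ((381.0, 190.0), (38.0, 42.0), 90.0)
```

Run:
```python
from h import *
c=get_calibration("top")
for z in(.1,.12,.14):
    P=[plane(c,p,z) for p in((249.73,199.32),(293.49,195.85),(337.17,192.96),(380.75,189.73))]
    print(z,P[2],np.linalg.norm(P[3]-P[0])/3,np.degrees(np.arctan2(*(P[0]-P[3])[[0,1]])))
cs=get_calibration("scene")
print("tri",tri((c,(337.17,192.96)),(cs,(301,202.5))))
# tray inner/outer by brightness in top
im=cv2.imread("pics/top0.png")[:,:,::-1].copy()
for p in((434,169),(478,172),(472,251),(423,245)): print("tray",plane(c,p,.03))
a=np.degrees(0); P=P[2] if 0 else plane(c,(337.17,192.96),.12)
R0=np.array([[-1,0,0],[0,1,0],[0,0,-1.]])
r=np.radians
for k,(dx,dy,ti) in enumerate([(-.05,.05,0),(-.05,-.05,0)]):
    tp=P+[dx,dy,.21]
    robot.goto(tp,R0)
    cw,im=shot("wrist",f"w{k}"); np.save(f"w{k}.npy",cw,allow_pickle=True)
    st=robot.read_state();print(st["t"],st["tcp_pos"],st["joint_positions"],cw["fx"],proj(cw,P))
a=cv2.imread("pics/w0.png");b=cv2.imread("pics/w1.png")
cv2.imwrite("pics/wm.png",np.hstack([a,b])[:, :][::1]) ; cv2.imwrite("pics/wm.png",cv2.resize(np.vstack([a,b]),None,fx=.75,fy=.75))
```

```text
0.1 [0.6149 0.0035 0.1   ] 0.14213323941194164 -5.995601995666478
0.12 [0.6118 0.005  0.12  ] 0.1397863506738191 -5.995601995666463
0.14 [0.6086 0.0065 0.14  ] 0.13743946193569653 -5.995601995666465
tri (array([0.6084, 0.0068, 0.1415]), np.float64(0.00012537360967824798))
tray [ 0.7207 -0.3374  0.03  ]
tray [ 0.715  -0.4914  0.03  ]
tray [ 0.441  -0.4633  0.03  ]
tray [ 0.4565 -0.2965  0.03  ]
2.575 [0.5618 0.056  0.3297] [-0.3184  0.2739  0.1554  1.8106 -0.0482  1.0612  1.4269] 324.0440325086119 [283.8113 206.1301]
3.1083 [ 0.5619 -0.0442  0.3299] [-0.1709  0.2731  0.1951  1.8141 -0.0606  1.0603  1.6181] 324.0440325086119 [364.6099 206.0431]
```

View pics/wm.png

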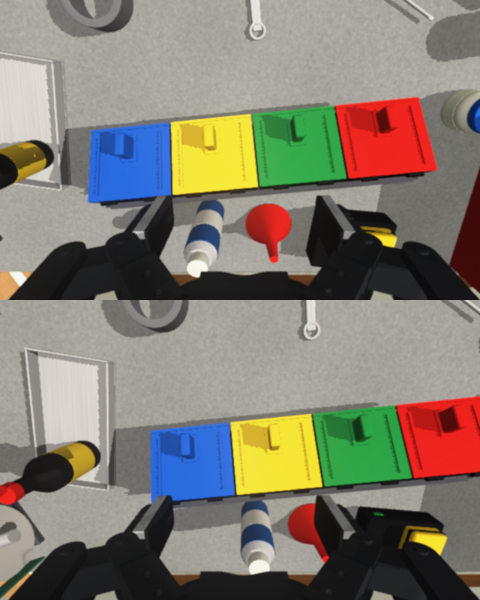

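The wrist views (top of image is towards the robot) show the lids as blue, yellow, green, red. The yellow lid spans about (228–345, 155–260) px in w0 and (308–428, 150–260) in w1 at full scale, with its fin near the front edge. Next I triangulate the lid corners.

Run:
```python
from h import *
def corners(m):
    h=cv2.convexHull(np.argwhere(cv2.morphologyEx(m,cv2.MORPH_OPEN,np.ones((3,3),np.uint8)))[:,::-1].astype(np.int32))
    for e in np.arange(.02,.12,.005):
        q=cv2.approxPolyDP(h,e*cv2.arcLength(h,True),True)[:,0]
        if len(q)==4: break
    q=q.astype(float); 
    # refine: fit lines to hull-side pixels of contour
    c=max(cv2.findContours(m,cv2.RETR_EXTERNAL,cv2.CHAIN_APPROX_NONE)[0],key=len)[:,0].astype(np.float32)
    L=[]
    for i in range(4):
        a,b=q[i],q[(i+1)%4];d=(b-a)/np.linalg.norm(b-a);n=np.array([-d[1],d[0]])
        t=(c-a)@d;s=c[(abs((c-a)@n)<3)&(t>8)&(t<np.linalg.norm(b-a)-8)]
        vx,vy,x,y=cv2.fitLine(s,cv2.DIST_HUBER,0,.01,.01).ravel();L.append(np.cross([x,y,1],[x+vx,y+vy,1]))
    Q=[]
    for i in range(4):
        p=np.cross(L[i-1],L[i]);Q.append(p[:2]/p[2])
    Q=np.array(Q);Q=Q[np.argsort(Q[:,1])];return np.vstack([Q[:2][np.argsort(-Q[:2,0])],Q[2:][np.argsort(-Q[2:,0])]]) # front left,front right,back left,back right (bin y+ = image right?)
V=[(np.load(f"w{k}.npy",allow_pickle=True).item(),cv2.imread(f"pics/w{k}.png")[:,:,::-1].copy()) for k in(0,1)]
for col,(a,b) in dict(green=(45,80),yellow=(20,33),blue=(105,125)).items():
    Qs=[]
    for c,im in V:
        m=mask(im,a,b,100,40);cc=[x for x in comps(m,4000) if 120<x[1][1]<300];cc=max(cc,key=lambda x:x[0][4]);Qs.append(corners(cc[2]))
    X=[tri((V[0][0],Qs[0][i]),(V[1][0],Qs[1][i])) for i in range(4)]
    e=[x[1] for x in X];X=np.array([x[0] for x in X])
    w=np.linalg.norm
    print(col,"\n",X,np.array(e),"width",w(X[0]-X[1]),w(X[2]-X[3]),"len",w(X[0]-X[2]),w(X[1]-X[3]))
    yv=X[0]-X[1]+X[2]-X[3];xv=X[2]+X[3]-X[0]-X[1]
    print(" yaw",np.degrees(np.arctan2(-yv[0],yv[1])),"tilt",np.degrees(np.arctan2(xv[2],np.hypot(xv[0],xv[1]))),"ctr",X.mean(0))
    if col=="yellow": print(Qs)
```

```text
green 
 [[0.533  0.2065 0.0975]
 [0.5473 0.0711 0.0951]
 [0.6386 0.2178 0.1581]
 [0.6524 0.0812 0.159 ]] [0.0002 0.0001 0.0001 0.    ] width 0.1361556915515238 0.13737287886031274 len 0.12228942001646365 0.12343010677421277
 yaw 5.89761245888426 tilt 30.430035804486568 ctr [0.5928 0.1441 0.1274]
yellow 
 [[ 0.5463  0.0685  0.0978]
 [ 0.5608 -0.0681  0.0962]
 [ 0.654   0.0802  0.1588]
 [ 0.6665 -0.0571  0.1598]] [0.     0.0001 0.0004 0.    ] width 0.13738852095857748 0.13781827290254448 len 0.1243931996184259 0.12384204546819229
 yaw 5.653308904720517 tilt 30.161055503156213 ctr [0.6069 0.0059 0.1281]
[array([[334.3031, 151.4149],
       [227.5167, 162.3979],
       [344.693 , 250.7137],
       [229.3648, 260.1351]]), array([[414.6622, 151.1432],
       [306.7864, 162.6148],
       [430.6885, 249.7636],
       [314.8081, 260.1831]])]
blue 
 [[ 0.5611 -0.0701  0.0972]
 [ 0.5744 -0.2036  0.1007]
 [ 0.6671 -0.0586  0.1585]
 [ 0.6819 -0.195   0.1587]] [0.     0.     0.0002 0.0001] width 0.1342109743842952 0.13721261037437493 len 0.12293559844136148 0.12247886975120448
 yaw 5.967125175760596 tilt 29.101314957884107 ctr [ 0.6211 -0.1318  0.1288]
```

```bash
cat >> h.py <<'E'
yaw=np.radians(5.86);tl=np.radians(30)
h_=np.array([np.cos(yaw),np.sin(yaw),0]);BY=np.array([-np.sin(yaw),np.cos(yaw),0])
BX=h_*np.cos(tl)+np.array([0,0,np.sin(tl)]);BZ=np.cross(BX,BY);RB=np.column_stack([BX,BY,BZ])
CTR=np.array([.6069,.0062,.1281]) # centre of the measured yellow plate top (124 long)
FRONT=CTR-BX*.062
HINGE=FRONT+BX*.117-BZ*.005
E
python3 - <<'E'
from h import *
c=np.load("w0.npy",allow_pickle=True).item();im=cv2.imread("pics/w0.png");s=6
x0,y0=215,140;cr=cv2.resize(im[y0:y0+95,x0:x0+133],None,fx=s,fy=s,interpolation=cv2.INTER_CUBIC)
for off,col in((0,(255,0,0)),(.007,(0,0,255))):
    F=FRONT+BX*off
    for a in(.016,.052):
        for b in(-.008,.008):
            p=(proj(c,F+BX*a+BY*b+BZ*.034)-[x0-.5,y0-.5])*s;cv2.circle(cr,tuple(int(v) for v in p),4,col,-1)
cv2.imwrite("pics/crop1.png",cr);print(HINGE,BX,BZ)
E
```

```text
[0.6568 0.0113 0.1513] [0.8615 0.0884 0.5   ] [-0.4974 -0.051   0.866 ]
```

View pics/crop1.png

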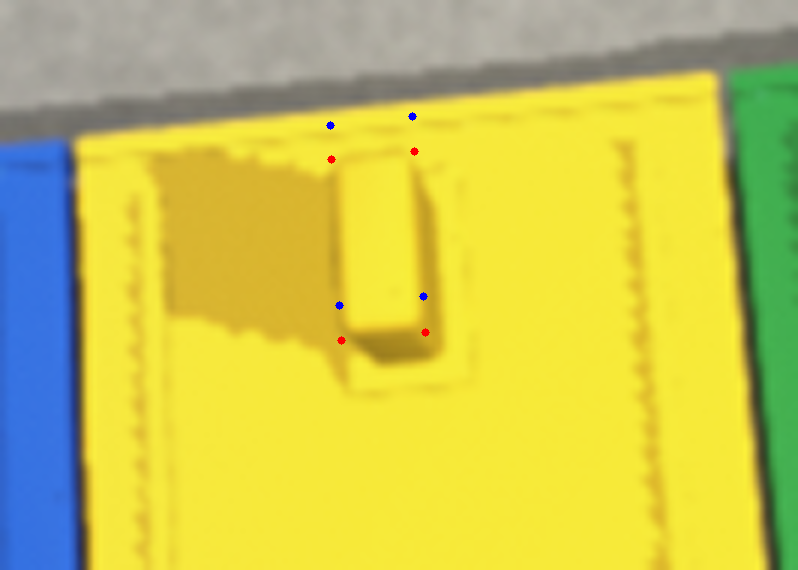

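The red dots, with the front edge shifted 7 mm because the skirt adds to the plate length, match the fin top at crop px (340–420, 155–330). I'll use a 6 mm offset, then grip the fin and open the lid.

```bash
cat >> h.py <<'E'
HINGE=HINGE+BX*.006
from scipy.spatial.transform import Rotation as Ro
rotY=lambda a:Ro.from_rotvec(BY*a).as_matrix()
RT=np.column_stack([-BX,BY,-BZ])
def lidpose(th,k=30/89.,g=.031,back=0):
    R=rotY(th*k)@RT; p=HINGE+rotY(th)@(-.083*BX+g*BZ)
    return p+R[:,2]*(.019-back),R
def rep(tag=""):
    s=robot.read_state();print(tag,round(s["t"],2),s["tcp_pos"],"F",s["force"],"gap",round(s["finger_gap"],4),"gf",round(s["gripper_force"],1));return s
E
python3 - <<'E'
from h import *
ths=np.linspace(0,1.56,10)
for t in ths:
    for b in(0,.08):
        q=solver.solve_ik(*lidpose(t,back=b)); 
        if q is None: print("unreach",t,b)
print(q, lidpose(0))
move_gripper(.045,30)
robot.goto(*lidpose(0,back=.08)); rep("pre")
p,R=lidpose(0)
print(robot.line_to(p,R,velocity=.1,force_limit=12)); rep("at")
shot("wrist","w2")
move_gripper(.0,30); rep("grip")
F0=robot.read_state()["force"]
for t in ths[1:]:
    robot.line_to(*lidpose(t),velocity=.1); s=rep(round(t,2))
    if np.linalg.norm(s["force"]-F0)>30: print("STOP");break
E
```

```text
[-0.2106  0.4106  0.1572  1.671  -0.0713  1.0678  1.6413] (array([0.5845, 0.0039, 0.1232]), array([[-0.8615, -0.1021,  0.4974],
       [-0.0884,  0.9948,  0.051 ],
       [-0.5   ,  0.    , -0.866 ]]))
pre 5.09 [ 0.5453 -0.0007  0.1927] F [ 0.0115 -0.2623  0.8536] gap 0.045 gf 0.0
False
at 6.04 [0.5844 0.004  0.1236] F [-0.1456 -0.583   0.1555] gap 0.0449 gf 0.0
grip 6.59 [0.5845 0.0039 0.1232] F [-0.8595  0.4669  0.2528] gap 0.0002 gf 0.0
0.17 6.92 [0.5828 0.0033 0.1385] F [-0.4156 -0.0038 -0.0252] gap 0.0002 gf 0.0
0.35 7.31 [0.5822 0.0032 0.1519] F [ 0.4089 -0.9878 -0.9487] gap 0.0001 gf 0.0
0.52 7.67 [0.5852 0.0034 0.166 ] F [0.8023 0.1915 0.1358] gap 0.0001 gf 0.0
0.69 7.97 [0.5911 0.0042 0.1797] F [ 0.1259  0.041  -0.6857] gap 0.0001 gf 0.0
0.87 8.26 [0.5988 0.0051 0.192 ] F [-0.1927  0.0388 -0.4278] gap 0.0 gf 0.0
1.04 8.55 [0.6083 0.0062 0.2025] F [-0.8868 -0.3434  0.9971] gap 0.0007 gf 0.0
1.21 8.84 [0.6196 0.0075 0.2112] F [ 0.1497 -0.1587  0.7343] gap -0.0001 gf 0.0
1.39 9.13 [0.6322 0.0088 0.2176] F [-0.8281 -0.6147 -0.2197] gap -0.0001 gf 0.0
1.56 9.43 [0.6457 0.0103 0.2217] F [-0.115   0.3313 -1.1007] gap -0.0002 gf 0.0
```

The fingers closed on nothing. I'll look at the close-up taken just before the grip.

View pics/w2.png

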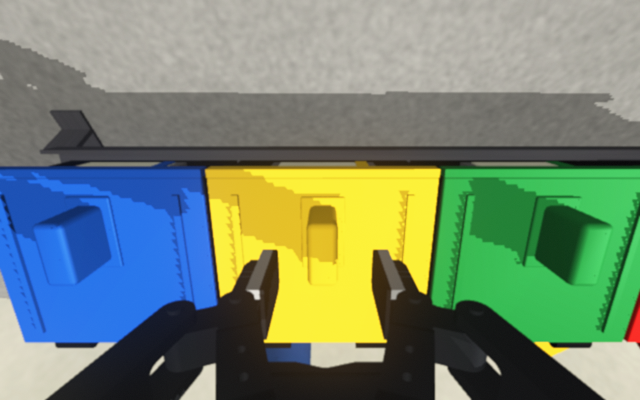

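Run:
```python
from h import *
robot.line_to(lidpose(1.56)[0]+[0,0,.06],velocity=.15)
robot.goto(*lidpose(0,back=.08)); s=rep("pre")
c,im=shot("wrist","w3"); print("tcp px",proj(c,s["tcp_pos"]),"grasp px",proj(c,s["tcp_pos"]-.019*s["tool_rot"][:,2]))
fin=lambda a,z:proj(c,HINGE-BX*a+BZ*(.005+z))
print("fin top f/b",fin(.101,.034),fin(.065,.034),"lid front",fin(.122,0)); print(c["cx"],c["cy"])
move_gripper(.045);c,im2=shot("wrist","w4")
cv2.imwrite("pics/w34.png",np.vstack([im[100:,120:520],im2[100:,120:520]])[:,:,::-1])
```

```text
pre 11.17 [ 0.5459 -0.0001  0.1927] F [0.4099 0.169  0.3797] gap -0.0004 gf 0.0
tcp px [323.618  236.5989] grasp px [323.4779 250.7887]
fin top f/b [323.9659 183.4618] [324.0075 229.0688] lid front [324.0813 148.0287]
324.8697326157675 201.82724657818287
```

View pics/w34.png

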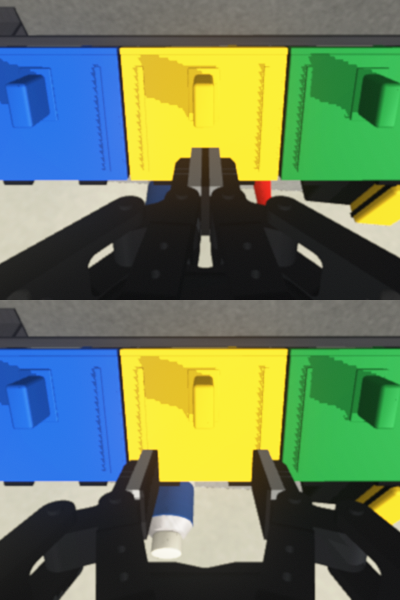

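The shut fingertips appear at full-image px (323,248). Both their row and the apparent gap (95 px for 45 mm, so depth 0.153 m) put the real tips about 38 mm short of the reported TCP. That explains why the fingers passed just above the fin. I'll apply the offset and approach with a force limit, checking the grip before pulling.

```bash
cat >> h.py <<'E'
GO=.019+.038  # reported TCP lies this far beyond the grasp point (measured in the wrist view)
def lidpose(th,k=30/89.,g=.031,back=0):
    R=rotY(th*k)@RT; p=HINGE+rotY(th)@(-.083*BX+g*BZ)
    return p+R[:,2]*(GO-back),R
E
python3 - <<'E'
from h import *
ths=np.linspace(0,1.57,10)
print([solver.solve_ik(*lidpose(t)) is not None for t in ths])
p,R=lidpose(0)
print(robot.line_to(p,R,velocity=.07,force_limit=8)); rep("at")
shot("wrist","w5")
move_gripper(.0,30); s=rep("grip")
if .012<s["finger_gap"]<.02:
  F0=s["force"]
  for t in ths[1:]:
    robot.line_to(*lidpose(t),velocity=.1); s=rep(round(t,2))
    if np.linalg.norm(s["force"]-F0)>30 or s["finger_gap"]<.012: print("STOP");break
E
```

```text
[True, True, True, True, True, True, True, True, True, True]
False
at 13.6 [0.6034 0.0058 0.0906] F [-0.0801  0.3509 -0.0163] gap 0.0448 gf 0.0
grip 14.02 [0.6035 0.0045 0.0905] F [-3.0467 -4.5012  5.3688] gap 0.0155 gf 31.8
0.17 14.32 [0.5996 0.0041 0.1048] F [-1.6451 -6.6052  3.3187] gap 0.0153 gf 31.8
0.35 14.81 [0.5978 0.0039 0.118 ] F [ 0.138  -5.6756  2.399 ] gap 0.0154 gf 32.0
0.52 15.72 [0.5979 0.0039 0.1306] F [ 3.5409 -5.2698 -6.8366] gap 0.0158 gf 30.7
0.7 16.04 [0.6007 0.0042 0.144 ] F [-5.388  -5.5377  5.6361] gap 0.0155 gf 33.0
0.87 16.32 [0.6064 0.0048 0.1561] F [-9.8857 -7.7185 11.1519] gap 0.0158 gf 34.4
1.05 16.6 [0.6148 0.0057 0.1668] F [-9.0599 -7.4266 13.0079] gap 0.0155 gf 35.1
1.22 16.88 [0.6249 0.0067 0.1752] F [-6.8305 -7.5922 12.0815] gap 0.0156 gf 35.3
1.4 17.15 [0.6362 0.0079 0.1813] F [-3.9339 -9.1034  9.7563] gap 0.0156 gf 35.1
1.57 17.43 [0.6483 0.0092 0.1849] F [-2.6402 -8.0609  7.2982] gap 0.0157 gf 35.0
```

The grip held and the forces stayed small. Now I release, back off and look into the bin.

```bash
cat >> h.py <<'E'
MOUTH=HINGE-BX*.0545   # nominal
def viewpose(cam,phi=np.radians(17.5)):
    R=rotY(phi)@RT; return cam-R@np.array([.078,0,-.1774]),R
E
python3 - <<'E'
from h import *
robot.line_to(*lidpose(1.6),velocity=.05); rep("stop")
move_gripper(.05); rep()
p,R=lidpose(1.6,back=.13); robot.line_to(p,R,velocity=.2)
for k,dy in enumerate((.035,-.035)):
    robot.goto(*viewpose(MOUTH+BZ*.30+BY*dy-BX*.01))
    c,im=shot("wrist",f"f{k}");np.save(f"f{k}.npy",c,allow_pickle=True)
    rep(); print(proj(c,MOUTH))
a,b=[cv2.imread(f"pics/f{k}.png")[80:340,100:540] for k in(0,1)]
cv2.imwrite("pics/fm.png",np.vstack([a,b]))
E
```

```text
stop 17.68 [0.6492 0.0092 0.1851] F [-3.4884 -7.3278  7.6804] gap 0.0158 gf 35.0
 18.1 [0.6492 0.011  0.1849] F [-0.4798  0.2953  0.1709] gap 0.0501 gf 0.0
 19.56 [0.568  0.0372 0.2252] F [ 0.0514 -0.4185  0.0617] gap 0.0495 gf 0.0
[286.5757 213.8396]
 19.99 [ 0.5757 -0.0325  0.2255] F [-0.3074  0.4916  0.4624] gap 0.05 gf 0.0
[364.0547 211.2678]
```

View pics/fm.png

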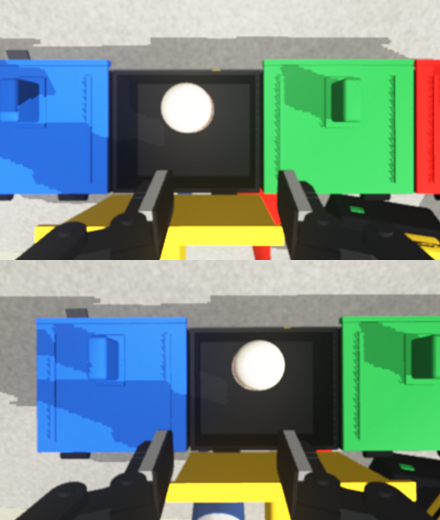

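The yellow lid stands open at the back, seen as the strip at the bottom. The white filter sits near the front wall, at about (287,187) in f0 and (358,185) in f1. I'll triangulate it and then grasp.

Run:
```python
from h import *
cp=[]
for k in(0,1):
    c=np.load(f"f{k}.npy",allow_pickle=True).item();im=cv2.imread(f"pics/f{k}.png")[:,:,::-1].copy()
    m=cv2.inRange(cv2.cvtColor(im,cv2.COLOR_RGB2HSV),(0,0,150),(179,60,255))
    b=[x for x in comps(m,800) if abs(x[1][0]-(287,358)[k])<25 and abs(x[1][1]-186)<25]
    s,ce,mm=max(b,key=lambda x:x[0][4]);(x,y),r=cv2.minEnclosingCircle(np.argwhere(mm)[:,::-1].astype(np.float32));print(ce,s,x,y,r)
    cp.append((c,ce))
X,e=tri(*cp);print(X,e,"in mouth frame",RB.T@(X-MOUTH),"nominal hinge frame",RB.T@(X-HINGE))
for c,p in cp: # cast on plane 12 mm below the mouth
    o,d=ray(c,p);t=((MOUTH-BZ*.012-o)@BZ)/(d@BZ);print(RB.T@(o+t*d-MOUTH))
# rim: black bin front/back rows at mid column
for k in(0,1):
    c=cp[k][0];
    for row,n in((80+70+(-2 if k else 0),"front"),(80+192-(2 if k else 0),"back")):
        o,d=ray(c,((286,364)[k],row));t=((MOUTH-o)@BZ)/(d@BZ);print(n,RB.T@(o+t*d-MOUTH))
```

```text
[286.2723 187.4917] [ 261  163   53   50 2038] 286.8204650878906 188.0868682861328 26.528316497802734
[359.309  185.0267] [ 334  160   51   51 1987] 359.3241882324219 185.9725341796875 26.0190372467041
[0.6024 0.0033 0.099 ] 1.3838735643529456e-05 in mouth frame [-0.0252 -0.0024 -0.0178] nominal hinge frame [-0.0797 -0.0024 -0.0178]
[-0.0249 -0.0017 -0.012 ]
[-0.0249 -0.003  -0.012 ]
front [-0.0591 -0.0006 -0.    ]
back [ 0.0538 -0.0005  0.    ]
front [-0.0585  0.0002  0.    ]
back [ 0.0543 -0.0003 -0.    ]
```

Run:
```python
from h import *
fp=lambda z:MOUTH-BX*.025-BY*.0024+BZ*z-BZ*GO
print([solver.solve_ik(fp(z),RT) is not None for z in(-.023,.11,.16)])
move_gripper(.068,45)
robot.goto(fp(.11),RT)
print(robot.line_to(fp(-.023),RT,velocity=.1,force_limit=8)); rep("at")
shot("wrist","g0")
move_gripper(0,45); s=rep("grip")
if .04<s["finger_gap"]<.056:
    robot.line_to(fp(.02),velocity=.06); s=rep("lift1")
    if s["finger_gap"]>.04: robot.line_to(fp(.15),velocity=.12); rep("lift"); shot("wrist","g1")
```

```text
[True, True, True]
False
at 23.02 [0.6335 0.0065 0.0458] F [-0.2517 -0.8462 -0.7167] gap 0.0681 gf 0.0
grip 23.38 [0.6335 0.0063 0.046 ] F [-3.1881 -0.9717  6.6455] gap 0.0473 gf 45.4
lift1 24.24 [0.6123 0.0042 0.0825] F [ 0.2333 -0.2306 -3.1484] gap 0.048 gf 46.6
lift 25.48 [ 0.5474 -0.0023  0.1948] F [ 0.3672  0.7459 -3.3388] gap 0.0476 gf 46.6
```

Run:
```python
from h import *
# tray geometry from the top view: bright outline
c=get_calibration("top");im=cv2.imread("pics/top0.png");g=cv2.cvtColor(im,cv2.COLOR_BGR2GRAY)
cr=cv2.resize(im[155:265,405:495],None,fx=5,fy=5,interpolation=cv2.INTER_CUBIC);cv2.imwrite("pics/traycrop.png",cr)
```

```text
(no output)
```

View pics/traycrop.png

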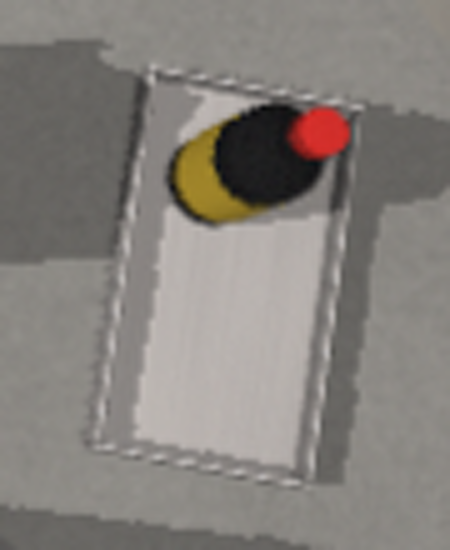

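The crop shows the tray corners at crop px (152,70), (362,105), (308,485), (93,445), with the near half empty. The filter is held (gap 48 mm, about 3 N of weight), so I carry it over and place it.

Run:
```python
from h import *
c=get_calibration("top")
Q=[plane(c,(405+x/5-.4,155+y/5-.4),.03) for x,y in((152,70),(362,105),(308,485),(93,445))]
n=np.linalg.norm;print("len",n(Q[0]-Q[3]),n(Q[1]-Q[2]),"wid",n(Q[0]-Q[1]),n(Q[2]-Q[3]))
C=np.mean(Q,0);ax=Q[0]+Q[1]-Q[2]-Q[3];ax/=n(ax);ty=np.array([-ax[1],ax[0],0]);print("ctr",C,"ax",ax)
P=C-ax*.060;P[2]=0;print("place",P);np.save("place.npy",P)
R=np.column_stack([-ax,ty,[0,0,-1.]]);np.save("placeR.npy",R)
tcp=lambda base:P+[0,0,base+.048-GO]
print([solver.solve_ik(tcp(b),R) is not None for b in(-.004,.012,.2)])
robot.line_to([.50,-.03,.25],np.column_stack([-h_,BY,[0,0,-1.]]),velocity=.15); s=rep("up")
assert s["finger_gap"]>.04
robot.goto(tcp(.2),R); rep("over")
robot.line_to(tcp(.016),velocity=.12); s=rep("low"); shot("wrist","p0")
hit=robot.line_to(tcp(-.004),velocity=.02,force_limit=3.5); s=rep(f"touch {hit} base~{robot.read_state()['tcp_pos'][2]+GO-.048:.4f}")
```

```text
len 0.26465901993845664 0.26733421852575207 wid 0.1480445161235729 0.14795967387465922
ctr [ 0.581  -0.3923  0.03  ] ax [ 0.9863 -0.1651  0.    ]
place [ 0.5218 -0.3824  0.    ]
[True, True, True]
up 28.67 [ 0.5  -0.03  0.25] F [-0.4447  1.1766 -1.6968] gap 0.048 gf 46.6
over 30.01 [ 0.523  -0.38    0.1918] F [-0.2077  0.8837 -1.6554] gap 0.0474 gf 46.7
low 31.69 [ 0.5222 -0.3826  0.0077] F [-0.3935  0.1287 -2.8644] gap 0.0474 gf 46.7
touch True base~0.0039 32.39 [ 0.5217 -0.3823 -0.0051] F [-0.823  -0.0403  6.9171] gap 0.0482 gf 47.4
```

Run:
```python
from h import *
move_gripper(.056); robot.pause(.1); move_gripper(.068); rep("rel")
R=np.load("placeR.npy");P=np.load("place.npy")
robot.line_to(P+[0,0,.13],velocity=.15); c,im=shot("wrist","p1"); cs,ims=shot("scene","s1"); rep()
print(proj(cs,P),proj(c,P+[0,0,.07]))
x,y=[int(v) for v in proj(cs,P)]
a=cv2.resize(ims[y-90:y+60,x-70:x+230],None,fx=2,fy=2)
b=im[60:360,20:620]
cv2.imwrite("pics/pm.png",np.vstack([a,b])[:,:,::-1])
```

```text
rel 33.02 [ 0.521  -0.3822 -0.0059] F [-0.8832 -0.8083  0.7068] gap 0.068 gf 0.0
 34.17 [ 0.5213 -0.3821  0.1289] F [-0.0376 -0.3951 -0.2482] gap 0.0679 gf 0.0
[174.6816 244.4384] [324.1938 206.9469]
```

View pics/pm.png

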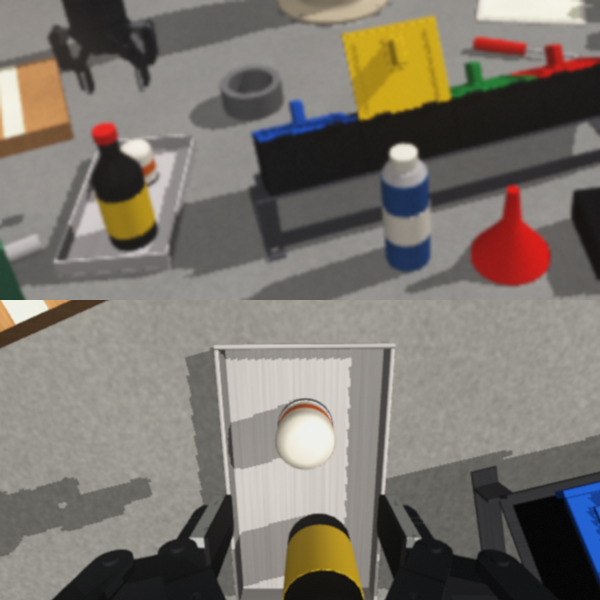

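The filter stands upright in the near half of the tray (wrist crop px 305,440), the bottle is undisturbed and the yellow lid is open. Now I grip the fin again and shut the lid.

Run:
```python
from h import *
move_gripper(.045,30)
robot.line_to(np.array([.5213,-.3821,.26]),velocity=.25)
p,R=lidpose(1.57,back=.12); robot.goto(p,R); rep("pre")
hit=robot.line_to(*lidpose(1.57),velocity=.12,force_limit=8); rep(f"at {hit}")
move_gripper(0,30); s=rep("grip")
if .012<s["finger_gap"]<.02:
  for t in np.linspace(1.57,-.02,10)[1:]:
    robot.line_to(*lidpose(t),velocity=.1); s=rep(round(t,2))
    if np.linalg.norm(s["force"])>35 or s["finger_gap"]<.012: print("STOP");break
```

```text
pre 36.73 [0.6477 0.0084 0.3041] F [-0.1977 -0.6265 -0.3236] gap 0.0451 gf 0.0
at False 37.88 [0.6475 0.0106 0.1855] F [-0.6016  0.3544 -0.6013] gap 0.0453 gf 0.0
grip 38.24 [0.6474 0.0091 0.1854] F [-1.2015 -5.4819  6.0186] gap 0.0157 gf 31.4
1.39 38.52 [0.635  0.0078 0.1813] F [-2.9367 -4.7061  5.57  ] gap 0.0157 gf 31.1
1.22 38.79 [0.6241 0.0067 0.1747] F [-3.2295 -5.6727  6.8836] gap 0.0155 gf 31.1
1.04 39.07 [0.6146 0.0057 0.1658] F [-2.6717 -5.423   2.6629] gap 0.016 gf 31.4
0.86 39.35 [0.6071 0.0049 0.1552] F [-0.8912 -4.6477  0.4561] gap 0.0156 gf 31.8
0.69 39.63 [0.6019 0.0043 0.1433] F [-0.1217 -5.617  -1.2659] gap 0.0156 gf 32.0
0.51 39.98 [0.5994 0.004  0.1305] F [ 0.2888 -5.2181  0.4187] gap 0.0157 gf 31.9
0.33 40.52 [0.5993 0.004  0.1169] F [-0.8146 -6.9167  2.2094] gap 0.0157 gf 32.2
0.16 41.01 [0.6015 0.0042 0.1027] F [ 1.9146 -4.8369  0.8058] gap 0.0154 gf 32.0
-0.02 41.32 [0.6065 0.0047 0.0897] F [-1.9497 -6.6401 12.3962] gap 0.0158 gf 35.0
```

Run:
```python
from h import *
move_gripper(.045)
robot.line_to(*lidpose(0,back=.07),velocity=.12); move_gripper(0,30)
tip=lambda z:HINGE-.092*BX+z*BZ-BZ*.038
robot.line_to(tip(.055),RT,velocity=.1)
hit=robot.line_to(tip(.027),RT,velocity=.03,force_limit=12)
s=rep(f"press {hit}");print("tip height over hinge line",(s["tcp_pos"]+BZ*.038-HINGE)@BZ)
robot.line_to(tip(.10),velocity=.12)
robot.goto(*viewpose(MOUTH+BZ*.33-BX*.01)); c,im=shot("wrist","e1");c2,im2=shot("scene","e2");ct,imt=shot("top","e3");rep()
cv2.imwrite("pics/end.png",np.vstack([cv2.resize(np.hstack([im2[140:300,130:450],imt[100:260,140:460]]),None,fx=1.25,fy=1.25),im[60:360,:][:, :].repeat(1,0) if 0 else cv2.resize(im[60:360],(800,375))])[:,:,::-1])
```

```text
press True 43.94 [0.5808 0.0034 0.1122] F [-6.8261 -1.9415 14.1326] gap -0.0001 gf 8.1
tip height over hinge line 0.04239182614591661
 45.96 [0.5559 0.0008 0.2509] F [0.0593 0.1788 0.4823] gap 0.0 gf 0.0
```

View pics/end.png

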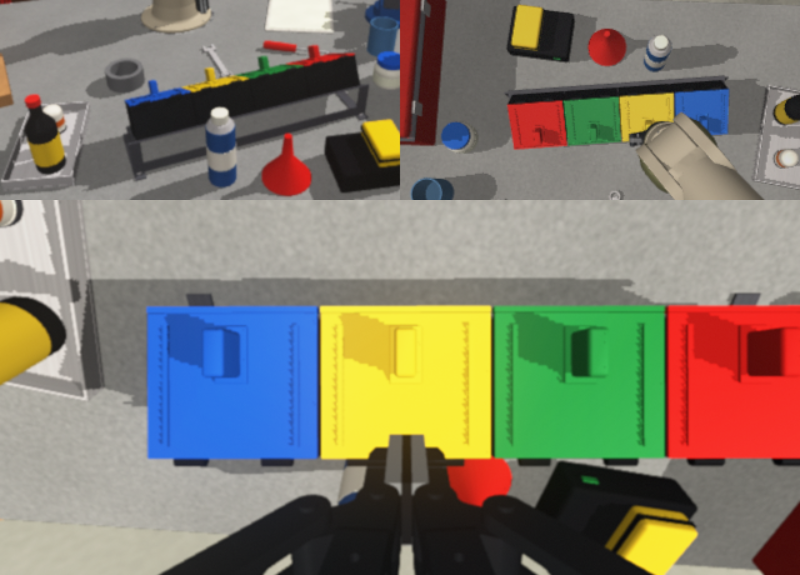

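The yellow lid is flush with its neighbours: the front edges line up at row ~305 and a 14 N press met a hard stop. The filter stands in the tray and the bystanders are in place, so I hand in.

```bash
python3 -c "
from cell import *
print(order.sign_off())"
```

```text
the job is handed in; nothing more can be done
None
```

The job is handed in at about 46 s: the filter stands upright in the near half of the service tray, the yellow lid is shut, and the pictures show the other bins shut and the bottle, can, tub and mug in place; the first grip at the lid closed on nothing (fingertips about 38 mm short of the reported TCP), which I corrected.

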